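# Fill the stain-jar rack and slide its keeper up snug

## Robot

A 6-joint arm with a two-finger parallel gripper is mounted at the origin on the work surface. World frame = base frame: x ahead of the robot, y to its left, z up, the work surface at z = 0. Lengths are in mm, angles in degrees, forces in N, time in s.
With the tool pointing down it reaches from about 300 to 825 mm from the base axis. Payload 5.4 kg.
Tool frame: the origin (TCP) lies between the finger pads; the fingertips stand 17 mm ahead of it and the grasp point (between the pads) lies 2 mm behind it; z points along the fingers, y is the line along which they close (so a half turn about z gives the same grasp; the last joint's range is limited). The gripper opens to 92 mm and grips with 3 to 60 N. Pads are 20 mm wide; open, the fingers measure 128 mm over their backs; the gripper's body (75 mm by 189 mm) begins 69 mm behind the grasp point.
Start: joints at [-89.215, 9.076, 91.501, -0, 79.423, -12.038], TCP at [127.591, -560.648, 207.201] pointing down, gripper open.
Joint ranges: [-166.64, 166.64], [-54.1, 131.32], [10.49, 154.53], [-73.88, 253.88], [9.74, 151.15], [-171.62, 171.62]. Speed limits (degrees/s): [147.25, 147.25, 180, 180, 180, 180].

## Interface

Orientations are given as [roll, pitch, yaw] about the fixed x, y, z axes, in that order (R = Rz(yaw) Ry(pitch) Rx(roll)).
In Python, from station import manip gives the robot as it stands. The module is installed in compiled form; this text tells all that it offers.
- The arm moves only by the tool play_rows, never from a script. Its argument "moves" is a list of rows, each a list of 6 numbers: the shift along the world's x, y, z in m, then the turn, a rotation vector about the world's x, y, z in rad. A call has exactly 5 rows; each row shifts and turns the commanded pose from where the row before left it; what a row does not reach is not made up. A row lasts 1/10 s, in which the tool goes at most 50 mm and 8.59 degrees, less where a joint would pass 70% of its speed; a pose out of reach is approached as far as the arm can. A call with a gripper value outside its range is refused whole. "fingers" is the closure, from -1 (fully open) to 1 (shut), set as the call begins (left out, the last holds). The fingers move at their own pace and stop on an object; "newtons" is the grip in N (left out, the last holds). Time passes only in rows, so rows that do not move let the fingers close, or fill a call up. It gives the time, the measured TCP pose, the force, the opening and the grip force at its end, in the units of the state.
- manip.get_state(): the state, without advancing time (a new reading comes with each control period).
- manip.read_camera(name): name is "scene" or "top" or "wrist"; returns (picture, depth): 400x640x3 uint8, blue, green, red; 400x640 float32, mm along the optical axis (not along the pixel's ray), 0 where there is no reading.
- manip.calibration(name): a dict with "intrinsics" (3x3 intrinsics, pixels), "eye" and "orientation" of the camera in the world; the wrist camera has in their place "T_tool_cam" (4x4, takes a point from camera to tool coordinates, whose origin is the TCP and whose axes are the flange's). Camera axes: x right, y down, z forward; pixel columns grow to the right and rows downward; lengths in mm; the calibration is good to about 2 mm. The wrist camera is an equidistant fisheye: a pixel r from the principal point sees the ray r / f radians off the axis. A picture is of the moment at which its call begins: read the wrist's pose just before it. calibration takes no time and is no camera call.
- manip.hand_in(): hands the job in; it is judged then, once.
The state is a dict: "time_s": time; "joint_pos": joint angles; "qvel": joint speeds; "effort": joint torques, N m; "tcp_pos": TCP position; "eef_rot": TCP orientation; "contact_force": force on the tool from outside, world axes, zero at the start; "wrist_torque": the same for the moment, N m; "gripper_width": finger opening in mm; "gripper_force": force on a finger pad.
Only numpy, scipy, OpenCV 4.12 (cv2) and the standard library are available. Lean on these libraries where they do the work, as an engineer would, in place of code of your own. Each camera call takes 0.05 s, during which the arm holds its last target. There are 200 camera calls.

## Task

The luthier's stain-jar rack holds only its broadest jar: push the sliding keeper back to make room, then stand the two jars from the bench in the rack so that the row runs from the broadest jar at the fixed end wall to the thinnest at the keeper. Then slide the keeper up until the three upright jars are packed snug, without gaps, between it and the end wall. Set the jars down rather than dropping or tipping them, and leave the bottle, brush pot and sanding block where they stand.

Things in the scene. Friction and masses are not known exactly. Their poses are not given: they have to be found in the camera images.
- rack: Low open wooden trough fixed to the bench (world z = 0), 290 long (its y) x 78 wide (its x). Origin: centre of its underside; z up. In its frame, mm: floor top z = 10; side lips 6 thick, inner faces x = +-33, tops z = 24; the fixed end wall, 70 high, closes the -y end, inner face y = -130; the +y end is open. A track strip runs along the middle of the floor.
- keeper (a joint): Sliding keeper of the rack, in metres, growing to the rack's +y (away from the end wall). Clear row length between end wall and keeper face = 0.130 + this; travel 0 to 0.110. Starts between 0 and 0.028, too near for three jars; stays where left; friction about 1.5 N plus that of the jars it pushes. The three jar diameters sum to 160 mm, so snug is 0.030.
- keeper_face (a point): Middle of the top edge of the keeper's face towards the jars; at the rack's y = keeper, x = 0; axes as the rack's. The keeper is a dark upright wooden plate 62 wide (x), 14 thick (from this point to +y), 62 high, top 72.5 mm above the bench; on its +y side a flat foot, 40 wide, 6 thick, reaches 18 mm further. Push either face with closed fingertips.
- jar_broad: Squat jar of brown glass with a steel lid, 60 diameter x 64 high, about 260 g; lid 54 diameter, the top 16 mm. Origin: centre of its underside; z up. It starts in the rack, upright, 1 to 15 mm clear of the end wall, and stays the first of the row.
- jar_mid: Jar of the same kind, 54 diameter x 76 high, about 240 g; lid 48 diameter, the top 16 mm. Origin: centre of its underside; z up. Starts upright on the bench between robot and rack; goes in the middle of the row.
- jar_thin: Jar of the same kind, 46 diameter x 88 high, about 200 g; lid 40 diameter, the top 16 mm. Origin: centre of its underside; z up. Starts upright on the bench between robot and rack; goes in the row next to the keeper.
- bottle: Bystander: white plastic bottle, 54 diameter x 150 high, upright on the bench. Origin: centre of its underside.
- brush_pot: Bystander: white ceramic pot, 64 diameter x 85 high, with brush handles leaning out to 142 mm high and within 32 mm of the axis. Origin: centre of its underside.
- sanding_block: Bystander: cork sanding block, 60 (x) x 50 (y) x 32 high, on the bench beyond the open end of the rack. Origin: centre of its underside.

How it is judged:
By the outcome, as a careful person would: the job done as asked, in the order asked, and still so for the second after the job is handed in, with the robot touching nothing.
It also fails if it takes over 72 s, if anything falls off the work surface, if the arm or the gripper's body presses on something with over 40 N, if the wrist force passes 120 N, or if a joint passes its speed limit or range.

## Working session

There is one attempt and no reset: what is moved stays moved. The work goes in short steps, Python scripts to look and compute and a tool call to move; the robot and the scene stay as the last step left them, time stands still between calls to the robot, and variables do not carry over. Pictures are saved under pics/ and viewed, at most 10 in all, crops included, and the job is handed in when it is done.

Besides the shell and the picture viewer there is one more tool, called after ">>>" as a command line: name --pt "numbers of a row" for each row, then --argument value for the rest. play_rows: Moves the arm, as the interface text tells. Its arguments: {"type":"object","properties":{"moves":{"type":"array","items":{"type":"array","items":{"type":"number"}}},"fingers":{"type":"number"},"newtons":{"type":"number"}},"required":["moves"]}

```bash
mkdir -p pics
cat > h.py <<'E'
import numpy as np, cv2
from station import manip
def cap(n):
    return manip.read_camera(n)
def cal(n):
    c=manip.calibration(n); return c
E
python3 - <<'E'
from h import *
for n in("top","scene"):
    c=cal(n); print(n,{k:np.round(np.array(v),3).tolist() for k,v in c.items()})
    im,d=cap(n); cv2.imwrite(f"pics/{n}0.png",im); np.savez(f"{n}0.npz",im=im,d=d)
s=manip.get_state(); print(s)
E
```

```text
top {'intrinsics': [[413.482, 0.0, 326.773], [0.0, 413.482, 193.707], [0.0, 0.0, 1.0]], 'eye': [489.174, -15.201, 980.561], 'orientation': [-175.168, 1.949, -90.071]}
scene {'intrinsics': [[367.112, 0.0, 320.247], [0.0, 367.112, 200.618], [0.0, 0.0, 1.0]], 'eye': [956.551, 428.969, 579.558], 'orientation': [-129.788, -0.903, 136.267]}
{'time_s': 0.1, 'joint_pos': array([-8.92151668e+01,  9.10995580e+00,  9.15621653e+01, -1.65392673e-03,
        7.94235616e+01, -1.20373366e+01]), 'qvel': array([-0.0205535 , -0.09833927, -0.14464799, -0.09279178,  0.15142133,
        0.02266411]), 'effort': array([-6.61299582e-04, -3.86502278e+01, -3.22961068e+01,  7.00609549e-02,
        3.38843395e-02, -6.11744281e-05]), 'tcp_pos': array([ 127.57447229, -560.09171099,  206.33281736]), 'eef_rot': array([-1.79906082e+02, -1.83649609e-02,  1.28224597e+01]), 'contact_force': array([ 0.24872083,  0.40825527, -0.0062098 ]), 'wrist_torque': array([-0.05346727,  0.01420064,  0.00270392]), 'gripper_force': 0.0, 'gripper_width': 91.6436788549888}
```

View pics/top0.png

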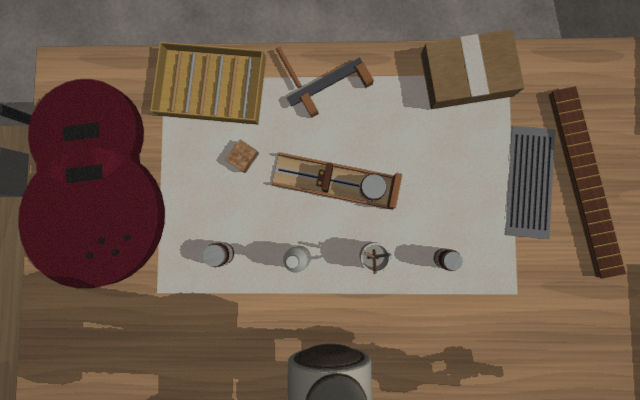

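View pics/scene0.png

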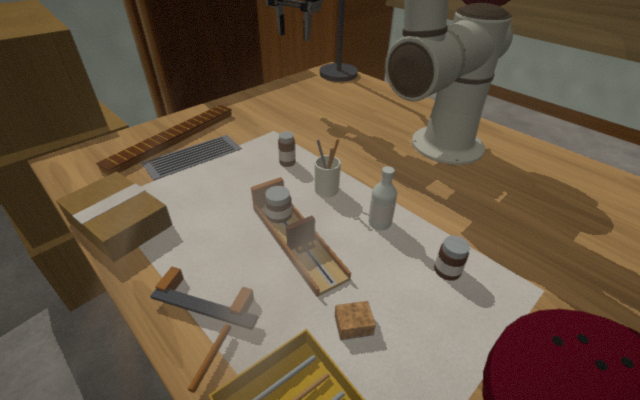

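Top view: rack from (272,165) to (400,190), with its end wall on the right at (397,190). The broad jar is at (374,187) and the keeper at (325,177). The bench jars are at (215,254) and (450,260), the bottle at (295,258), the pot at (374,257) and the block at (241,155). Next I measure poses from the depth.

```bash
cat >> h.py <<'E'
from scipy.spatial.transform import Rotation as R
def cloud(n,d):
    c=cal(n);K=np.array(c["intrinsics"]);h,w=d.shape
    u,v=np.meshgrid(np.arange(w),np.arange(h))
    p=np.stack([(u-K[0,2])/K[0,0]*d,(v-K[1,2])/K[1,1]*d,d],-1)
    P=p@R.from_euler('xyz',c["orientation"],degrees=True).as_matrix().T+np.array(c["eye"])
    P[d<=0]=np.nan; return P
E
python3 - <<'E'
from h import *
for n,rois in (("top",dict(jL=(195,235,238,272),jR=(430,240,470,275),bottle=(278,240,315,275),pot=(355,238,395,275),block=(222,135,262,178),broad=(355,168,390,205))),):
    f=np.load(n+"0.npz");P=cloud(n,f["d"])
    print("table z",np.nanmedian(P[215:225,300:350,2]),np.nanmedian(P[120:130,400:480,2]),np.nanmedian(P[270:290,200:480,2]))
    for k,(a,b,c,d) in rois.items():
        q=P[b:d,a:c].reshape(-1,3);q=q[np.isfinite(q[:,2])]
        zt=np.percentile(q[:,2],99.0); 
        t=q[q[:,2]>zt-8]
        (cx,cy),r=cv2.minEnclosingCircle(t[:,:2].astype(np.float32))
        print(k,"ztop",zt.round(1),"n",len(t),"mean",t.mean(0).round(1),"circ",round(cx,1),round(cy,1),round(r,1), "minrect",cv2.minAreaRect(t[:,:2].astype(np.float32)))
    q=P[140:215,262:410]; 
    for lo,hi in((15,32),(8,32),(60,85)):
        m=(q[...,2]>lo)&(q[...,2]<hi); t=q[m]
        np.set_printoptions(suppress=True)
        print(lo,hi,len(t),cv2.minAreaRect(t[:,:2].astype(np.float32)))
    # ascii of heights
im=np.load("top0.npz")["im"]; cv2.imwrite("pics/rack0.png",cv2.resize(im[140:220,255:415],None,fx=5,fy=5,interpolation=cv2.INTER_CUBIC))
f=np.load("scene0.npz");P=cloud("scene",f["d"])
for k,(a,b,c,d) in dict(jL=(430,230,475,285),jR=(272,125,302,170),broad=(260,180,296,225)).items():
    q=P[b:d,a:c].reshape(-1,3);q=q[np.isfinite(q[:,2])]
    zt=np.percentile(q[:,2],99.5 if k!="x" else 99);t=q[q[:,2]>zt-6]
    print("scene",k,zt.round(1),len(t),t.mean(0).round(1),cv2.minAreaRect(t[:,:2].astype(np.float32)))
E
```

```text
table z 0.5283739185699687 0.2513534367196826 0.7405124862601724
jL ztop 78.6 n 375 mean [432.1 265.1  76. ] circ 432.2 265.5 24.0 minrect ((431.832763671875, 265.6416015625), (46.41107940673828, 46.34050750732422), 75.84024810791016)
jR ztop 90.1 n 290 mean [ 422.2 -250.8   87.4] circ 422.5 -251.4 20.3 minrect ((422.6463623046875, -251.41796875), (39.66999053955078, 37.847347259521484), 89.59213256835938)
bottle ztop 151.3 n 127 mean [424.5  83.1 149.8] circ 424.4 83.3 12.6 minrect ((424.50897216796875, 83.11770629882812), (22.609901428222656, 24.082759857177734), 44.479251861572266)
pot ztop 139.5 n 39 mean [427.5 -85.6 138.4] circ 428.5 -87.6 28.7 minrect ((420.85784912109375, -86.8163833618164), (52.305686950683594, 41.06413650512695), 87.54386138916016)
block ztop 34.9 n 538 mean [661.5 218.8  31.7] circ 662.0 219.5 38.3 minrect ((662.1425170898438, 219.60678100585938), (51.52904510498047, 59.356746673583984), 55.889671325683594)
broad ztop 76.5 n 461 mean [582.6 -86.9  73.5] circ 582.9 -86.6 26.8 minrect ((582.2550659179688, -86.7754135131836), (51.491214752197266, 52.553192138671875), 45.99150085449219)
15 32 781 ((603.3118286132812, 3.2777862548828125), (280.94964599609375, 78.25852966308594), 78.21293640136719)
8 32 2823 ((603.376220703125, 3.5864410400390625), (281.5802307128906, 78.25852966308594), 78.21293640136719)
60 85 911 ((591.0399169921875, -59.6727294921875), (169.25018310546875, 78.16458129882812), 77.61170959472656)
scene jL 78.1 395 [434.1 266.   76.3] ((432.4138488769531, 265.7265625), (47.87580871582031, 45.677490234375), 2.6373887062072754)
scene jR 89.9 109 [ 422.5 -249.9   88.2] ((421.3522033691406, -251.07460021972656), (38.389827728271484, 37.146392822265625), 89.20321655273438)
scene broad 76.1 384 [583.3 -88.3  73.8] ((592.2747802734375, -63.226348876953125), (162.15809631347656, 53.340789794921875), 68.45055389404297)
```

View pics/rack0.png

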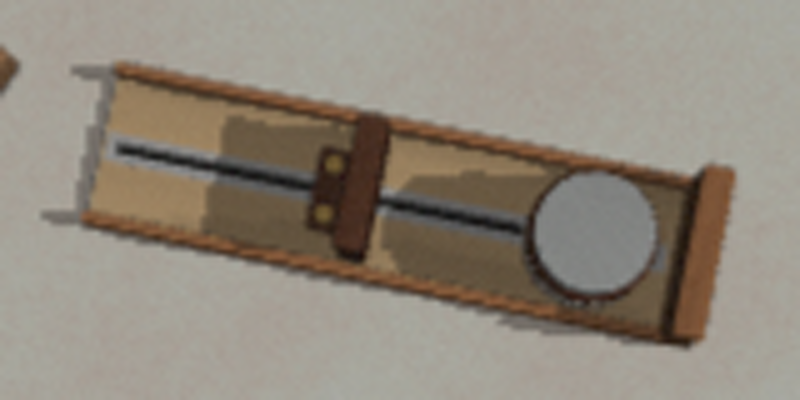

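Run:
```python
from h import *
f=np.load("top0.npz");P=cloud("top",f["d"])
q=P[140:215,262:410].reshape(-1,3)
# lip edges fit: project to rack frame at yaw guess, fit lines to lips
y=-11.8
for it in range(4):
    a=np.radians(y);ex=np.array([np.cos(a),np.sin(a)]);ey=np.array([-ex[1],ex[0]])
    o=np.array([602.4,-1.1])
    X=(q[:,:2]-o)@ex;Y=(q[:,:2]-o)@ey;Z=q[:,2]
    m=(Z>17)&(Z<32)&(abs(abs(X)-36)<7)&(Y>-125)&(Y<140)
    s=[np.polyfit(Y[m&(X*g>0)],X[m&(X*g>0)],1) for g in(1,-1)]
    y-=np.degrees(np.arctan(np.mean([s[0][0],s[1][0]])))
    print(y,s)
for lo,hi,name in((60,85,"high"),):
    m=(Z>lo)&(Z<hi)
    w=m&(Y<-122); k=m&(Y>-30)
    for nm,mm in(("wall",w),("keeper",k)): print(nm,mm.sum(),np.percentile(Y[mm],[1,5,50,95,99]).round(1),np.percentile(X[mm],[1,50,99]).round(1),np.median(Z[mm]))
    b=m&(Y<-60)&(Y>-125);(c,r)=cv2.minEnclosingCircle(np.stack([X,Y],1)[b].astype(np.float32));print("broad",c,r)
m=(Z>17)&(Z<32)&(abs(abs(X)-36)<7);print("lipY",np.percentile(Y[m],[.5,2,98,99.5]))
m=(Z>7)&(Z<14)&(abs(X)<30);print("floorY",np.percentile(Y[m],[.5,2,98,99.5]))
m=(Z>12)&(Z<45)&(abs(X)<25)&(Y>0)&(Y<60);print("foot",m.sum(),np.percentile(Y[m],[1,50,99]))
```

```text
-11.80194960193688 [array([6.68863753e-04, 3.56331451e+01]), array([-6.00809807e-04, -3.60029657e+01])]
-11.801950775578698 [array([6.34855277e-04, 3.56331442e+01]), array([-6.34814309e-04, -3.60029666e+01])]
-11.801950776285222 [array([6.34834804e-04, 3.56331442e+01]), array([-6.34834779e-04, -3.60029666e+01])]
-11.80195077628564 [array([6.34834792e-04, 3.56331442e+01]), array([-6.34834792e-04, -3.60029666e+01])]
wall 252 [-144.1 -143.3 -136.2 -129.4 -129. ] [-38.3  -0.5  37.3] 69.3474756658344
keeper 184 [10.8 11.1 17.5 24.1 24.7] [-30.8  -0.7  29.8] 72.09441293020984
broad (-1.4873958826065063, -87.35652923583984) 28.359912872314453
lipY [-129.14923597 -126.00176711  139.00692529  143.1486496 ]
floorY [-128.55954663 -125.79806923  141.35275452  144.52525459]
foot 153 [ 1.98558916 35.20675118 59.19669946]
```

>>> play_rows --pt "0.0313 0.0359 0 0 0 0.0761" --pt "0.0313 0.0359 0 0 0 0.0761" --pt "0.0313 0.0359 0 0 0 0.0761" --pt "0.0313 0.0359 0 0 0 0.0761" --pt "0.0313 0.0359 0 0 0 0.0761" --fingers 1 --newtons 20

```text
time_s: 0.6
tcp_pos: [284.9, -379.3, 206.8]
eef_rot: [-180.0, -0.0, 34.8]
contact_force: [0.1, 0.5, 0.3]
gripper_width: 54.1
gripper_force: 0.0
```

>>> play_rows --pt "0.0313 0.0359 0 0 0 0.0761" --pt "0.0313 0.0359 0 0 0 0.0761" --pt "0.0313 0.0359 0 0 0 0.0761" --pt "0.0313 0.0359 0 0 0 0.0761" --pt "0.0313 0.0359 0 0 0 0.0761"

```text
time_s: 1.1
tcp_pos: [441.4, -199.8, 207.0]
eef_rot: [-180.0, 0.0, 56.6]
contact_force: [-0.1, -1.0, 0.3]
gripper_width: 14.4
gripper_force: 0.0
```

>>> play_rows --pt "0.0313 0.0359 0 0 0 0.0761" --pt "0.0313 0.0359 0 0 0 0.0761" --pt "0.0313 0.0359 0 0 0 0.0761" --pt "0.0313 0.0359 0 0 0 0.0761" --pt "0.0313 0.0359 0 0 0 0.0761"

```text
time_s: 1.6
tcp_pos: [597.9, -20.3, 206.7]
eef_rot: [-180.0, 0.0, 78.4]
contact_force: [-0.7, -2.4, -0.2]
gripper_width: 0.6
gripper_force: 0.0
```

>>> play_rows --pt "0 0 0 0 0 0" --pt "0 0 0 0 0 0" --pt "0 0 0 0 0 0" --pt "0 0 0 0 0 0" --pt "0 0 0 0 0 0"

```text
time_s: 2.1
tcp_pos: [596.7, -23.2, 207.4]
eef_rot: [180.0, 0.0, 78.1]
contact_force: [-0.8, -0.5, -0.2]
gripper_width: 0.5
gripper_force: 0.0
```

>>> play_rows --pt "0 0 -0.032 0 0 0" --pt "0 0 -0.032 0 0 0" --pt "0 0 -0.032 0 0 0" --pt "0 0 -0.03 0 0 0" --pt "0 0 -0.019 0 0 0"

```text
time_s: 2.6
tcp_pos: [595.4, -22.5, 59.8]
eef_rot: [-179.8, -0.0, 78.2]
contact_force: [0.2, 0.3, -0.5]
gripper_width: 0.3
gripper_force: 0.0
```

>>> play_rows --pt "0.0018 0.0088 0 0 0 0" --pt "0.0018 0.0088 0 0 0 0" --pt "0.0018 0.0088 0 0 0 0" --pt "0.0018 0.0088 0 0 0 0" --pt "0.0018 0.0088 0 0 0 0"

```text
time_s: 3.1
tcp_pos: [607.3, 22.4, 63.7]
eef_rot: [179.8, 0.0, 78.2]
contact_force: [0.2, -2.3, 2.2]
gripper_width: 0.4
gripper_force: 0.9
```

Contact was made at about 2 N. I'll keep pushing.

>>> play_rows --pt "0.0018 0.0088 0 0 0 0" --pt "0.0018 0.0088 0 0 0 0" --pt "0.0018 0.0088 0 0 0 0" --pt "0.0018 0.0088 0 0 0 0" --pt "0.0018 0.0088 0 0 0 0"

```text
time_s: 3.6
tcp_pos: [615.3, 66.6, 62.2]
eef_rot: [180.0, 0.0, 78.2]
contact_force: [1.2, -2.7, 1.1]
gripper_width: 0.7
gripper_force: 0.9
```

>>> play_rows --pt "0 0 0 0 0 0" --pt "0 0 0 0 0 0" --pt "-0.002 -0.01 0 0 0 0" --pt "-0.002 -0.01 0 0 0 0" --pt "0 0 0 0 0 0"

```text
time_s: 4.1
tcp_pos: [610.7, 44.0, 62.1]
eef_rot: [-180.0, 0.0, 78.1]
contact_force: [-0.0, -0.3, 0.7]
gripper_width: 0.6
gripper_force: 0.0
```

>>> play_rows --pt "0 0 0.035 0 0 0" --pt "0 0 0.035 0 0 0" --pt "0 0 0.035 0 0 0" --pt "0 0 0.03 0 0 0" --pt "0 0 0 0 0 0" --fingers -1

```text
time_s: 4.6
tcp_pos: [614.1, 45.2, 203.0]
eef_rot: [179.4, -0.1, 78.2]
contact_force: [0.0, -0.1, 0.3]
gripper_width: 38.2
gripper_force: 0.0
```

>>> play_rows --pt "-0.022 0.027 0 0 0 0" --pt "-0.022 0.027 0 0 0 0" --pt "-0.022 0.027 0 0 0 0" --pt "-0.022 0.027 0 0 0 0" --pt "-0.022 0.027 0 0 0 0"

```text
time_s: 5.1
tcp_pos: [499.4, 181.4, 195.7]
eef_rot: [-179.9, 0.0, 78.2]
contact_force: [0.3, -0.3, -0.6]
gripper_width: 78.6
gripper_force: 0.0
```

>>> play_rows --pt "-0.022 0.027 0 0 0 0" --pt "-0.022 0.027 0 0 0 0" --pt "-0.022 0.027 0 0 0 0" --pt "-0.003 0.0045 0 0 0 0" --pt "0 0 0 0 0 0"

```text
time_s: 5.6
tcp_pos: [431.3, 266.5, 196.2]
eef_rot: [-179.9, 0.0, 78.3]
contact_force: [1.6, -0.8, 0.4]
gripper_width: 92.0
gripper_force: 0.0
```

>>> play_rows --pt "0 0 0 0 0 0" --pt "0 0 0 0 0 0" --pt "0 0 0 0 0 0" --pt "0 0 0 0 0 0" --pt "0 0 0 0 0 0"

```text
time_s: 6.1
tcp_pos: [432.4, 266.0, 197.2]
eef_rot: [180.0, 0.0, 78.2]
contact_force: [0.2, 0.5, 1.3]
gripper_width: 91.6
gripper_force: 0.0
```

Run:
```python
from h import *
a=[manip.get_state()["tcp_pos"]]
c=cal("wrist");print({k:np.round(np.array(v),3).tolist() for k,v in c.items()})
im,d=cap("wrist");a.append(manip.get_state()["tcp_pos"]);print(np.round(a,2))
cv2.imwrite("pics/w1.png",im);np.savez("w1.npz",im=im,d=d)
im,d=cap("top");np.savez("top1.npz",im=im,d=d)
P=cloud("top",d);q=P[140:215,262:410].reshape(-1,3);t=np.radians(-11.8)
ex=np.array([np.cos(t),np.sin(t)]);ey=np.array([-ex[1],ex[0]])
X=(q[:,:2]-[602,-1])@ex;Y=(q[:,:2]-[602,-1])@ey
k=(q[:,2]>60)&(q[:,2]<85)&(Y>-30)&(abs(X)<35);print("keeper",np.percentile(Y[k],[1,50,99]))
```

```text
{'intrinsics': [[309.707, 0.0, 321.747], [0.0, 309.707, 198.518], [0.0, 0.0, 1.0]], 'T_tool_cam': [[-0.0, -0.962, -0.273, 77.627], [1.0, -0.0, 0.0, 0.136], [-0.0, -0.273, 0.962, -177.038], [0.0, 0.0, 0.0, 1.0]]}
[[432.38 266.02 197.18]
 [432.27 266.13 197.18]]
keeper [81.37406515 87.74445649 95.3974246 ]
```

View pics/w1.png

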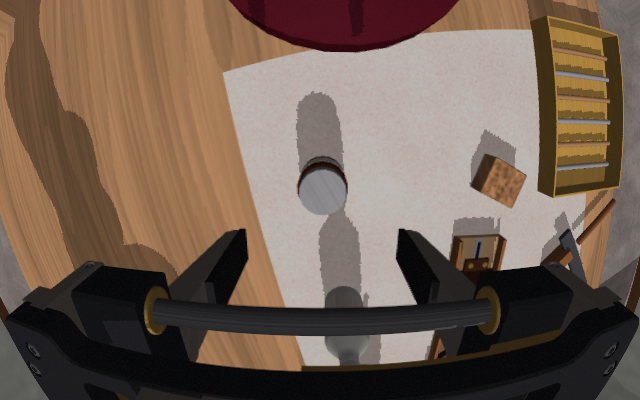

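The wrist view shows the lid centred between the fingers at (323,191), and the keeper is now at about 81 mm. Going down to grasp.

>>> play_rows --pt "0 0 -0.036 0 0 0" --pt "0 0 -0.036 0 0 0" --pt "0 0 -0.036 0 0 0" --pt "0 0 -0.034 0 0 0" --pt "0 0 -0.015 0 0 0"

```text
time_s: 6.7
tcp_pos: [429.6, 265.5, 36.8]
eef_rot: [-179.7, 0.2, 78.2]
contact_force: [-0.4, -0.4, -0.4]
gripper_width: 92.0
gripper_force: 0.0
```

>>> play_rows --pt "0 0 0 0 0 0" --pt "0 0 0 0 0 0" --pt "0 0 0 0 0 0" --pt "0 0 0 0 0 0" --pt "0 0 0 0 0 0" --fingers 1 --newtons 25

```text
time_s: 7.2
tcp_pos: [432.9, 266.6, 41.2]
eef_rot: [179.9, -0.1, 78.2]
contact_force: [-0.2, 0.1, 0.3]
gripper_width: 54.1
gripper_force: 0.4
```

>>> play_rows --pt "0 0 0 0 0 0" --pt "0 0 0 0 0 0" --pt "0 0 0 0 0 0" --pt "0 0 0 0 0 0" --pt "0 0 0 0 0 0"

```text
time_s: 7.7
tcp_pos: [433.0, 266.6, 41.2]
eef_rot: [179.9, -0.0, 78.2]
contact_force: [-0.6, -0.5, 5.7]
gripper_width: 52.8
gripper_force: 25.0
```

>>> play_rows --pt "0 0 0.01 0 0 0" --pt "0 0 0.02 0 0 0" --pt "0 0 0.03 0 0 0" --pt "0 0 0.03 0 0 0" --pt "0 0 0.02 0 0 0"

```text
time_s: 8.2
tcp_pos: [432.1, 266.5, 152.1]
eef_rot: [179.9, -0.0, 78.2]
contact_force: [0.7, -0.4, -3.2]
gripper_width: 53.5
gripper_force: 25.0
```

>>> play_rows --pt "0.0164 -0.0292 0 0 0 0" --pt "0.0164 -0.0292 0 0 0 0" --pt "0.0164 -0.0292 0 0 0 0" --pt "0.0164 -0.0292 0 0 0 0" --pt "0.0164 -0.0292 0 0 0 0"

```text
time_s: 8.7
tcp_pos: [513.7, 119.2, 149.8]
eef_rot: [-179.9, 0.0, 78.2]
contact_force: [0.7, -0.7, -3.9]
gripper_width: 53.3
gripper_force: 25.0
```

>>> play_rows --pt "0.0164 -0.0292 0 0 0 0" --pt "0.0164 -0.0292 0 0 0 0" --pt "0.0164 -0.0292 0 0 0 0" --pt "0.0164 -0.0292 0 0 0 0" --pt "0.0164 -0.0292 0 0 0 0"

```text
time_s: 9.2
tcp_pos: [595.7, -26.7, 149.6]
eef_rot: [-179.9, -0.0, 78.2]
contact_force: [0.3, 0.8, -2.8]
gripper_width: 53.1
gripper_force: 25.0
```

>>> play_rows --pt "0 0 0 0 0 0" --pt "0 0 0 0 0 0" --pt "0 0 0 0 0 0" --pt "0 0 0 0 0 0" --pt "0 0 0 0 0 0"

```text
time_s: 9.7
tcp_pos: [595.7, -24.7, 150.2]
eef_rot: [-180.0, -0.0, 78.3]
contact_force: [0.6, -0.1, -3.5]
gripper_width: 53.7
gripper_force: 25.0
```

Run:
```python
from h import *
s=manip.get_state();im,d=cap("scene");print(s["tcp_pos"],s["eef_rot"])
cv2.imwrite("pics/s2.png",cv2.resize(im[90:330,180:420],None,fx=2.4,fy=2.4));np.savez("s2.npz",im=im,d=d)
```

```text
[595.6969923  -24.69576069 150.21536321] [-1.79982846e+02 -6.54562732e-03  7.82952815e+01]
```

View pics/s2.png

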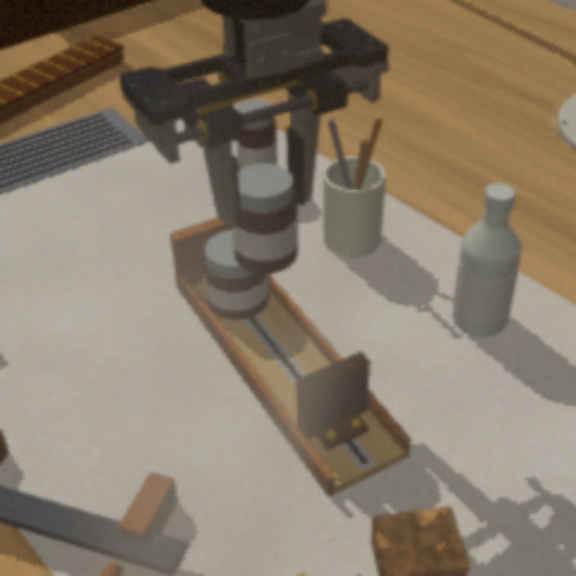

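The scene view shows the jar held upright above the rack, at crop (265,215). The keeper is well back at crop (335,395). I'll check the held jar's position against the broad jar in the same view before lowering.

```bash
cat >> h.py <<'E'
t_=np.radians(-11.8);EX=np.array([np.cos(t_),np.sin(t_)]);EY=np.array([-EX[1],EX[0]]);O=np.array([602.2,-1.])
def rk(P): return np.concatenate([np.stack([(P[...,:2]-O)@EX,(P[...,:2]-O)@EY],-1),P[...,2:]],-1)
def lid(q,lo,hi,x0,y0,r=40):
    m=(q[...,2]>lo)&(q[...,2]<hi)&(np.hypot(q[...,0]-x0,q[...,1]-y0)<r);t=q[m]
    if len(t)<20: return len(t)
    c,rr=cv2.minEnclosingCircle(t[:,:2].astype(np.float32));return len(t),np.round(c,1),round(rr,1),t.mean(0).round(1)
E
python3 - <<'E'
from h import *
d=np.load("s2.npz")["d"];q=rk(cloud("scene",d))
print("held",lid(q,183,192,0,-25,30),"broad",lid(q,71,80,0,-88,30))
q=rk(cloud("top",np.load("top1.npz")["d"]));print("broad top",lid(q,70,80,0,-88,30))
s=manip.get_state();print("tcp rack",rk(s["tcp_pos"]))
E
```

```text
held (299, array([ -0.9, -21. ]), 29.3, array([ -3.1, -23.7, 185.4])) broad (159, array([  0.2, -89.2]), 27.9, array([  9.5, -90.3,  74.5]))
broad top (458, array([ -1.5, -87.8]), 26.9, array([ -1.5, -88. ,  73.7]))
tcp rack [ -1.37299054 -24.67602676 150.2682994 ]
```

>>> play_rows --pt "0 0 -0.03 0 0 0" --pt "0 0 -0.03 0 0 0" --pt "0 0 -0.022 0 0 0" --pt "0 0 -0.01 0 0 0" --pt "0 0 -0.002 0 0 0"

```text
time_s: 10.25
tcp_pos: [595.1, -25.2, 55.0]
eef_rot: [-179.9, -0.0, 78.2]
contact_force: [0.3, 0.6, -3.1]
gripper_width: 53.5
gripper_force: 25.0
```

>>> play_rows --pt "0 0 0 0 0 0" --pt "0 0 0 0 0 0" --pt "0 0 -0.001 0 0 0" --pt "0 0 -0.001 0 0 0" --pt "0 0 0 0 0 0"

```text
time_s: 10.75
tcp_pos: [596.2, -25.7, 54.5]
eef_rot: [180.0, 0.0, 78.2]
contact_force: [-0.5, -0.2, -2.8]
gripper_width: 53.0
gripper_force: 25.0
```

>>> play_rows --pt "0 0 -0.001 0 0 0" --pt "0 0 -0.0005 0 0 0" --pt "0 0 -0.0005 0 0 0" --pt "0 0 0 0 0 0" --pt "0 0 0 0 0 0"

```text
time_s: 11.25
tcp_pos: [596.1, -25.7, 52.2]
eef_rot: [-180.0, 0.0, 78.2]
contact_force: [0.6, 0.1, -3.3]
gripper_width: 52.7
gripper_force: 25.0
```

>>> play_rows --pt "0 0 -0.0005 0 0 0" --pt "0 0 -0.0005 0 0 0" --pt "0 0 0 0 0 0" --pt "0 0 0 0 0 0" --pt "0 0 0 0 0 0"

```text
time_s: 11.75
tcp_pos: [596.1, -25.7, 51.3]
eef_rot: [180.0, 0.0, 78.2]
contact_force: [0.2, 1.0, -1.1]
gripper_width: 53.2
gripper_force: 25.0
```

>>> play_rows --pt "0 0 -0.0005 0 0 0" --pt "0 0 -0.0003 0 0 0" --pt "0 0 0 0 0 0" --pt "0 0 0 0 0 0" --pt "0 0 0 0 0 0"

```text
time_s: 12.25
tcp_pos: [596.2, -25.7, 51.2]
eef_rot: [-180.0, 0.0, 78.2]
contact_force: [-3.2, 0.0, 5.6]
gripper_width: 53.3
gripper_force: 25.0
```

>>> play_rows --pt "0 0 0 0 0 0" --pt "0 0 0 0 0 0" --pt "0 0 0 0 0 0" --pt "0 0 0 0 0 0" --pt "0 0 0 0 0 0" --fingers -0.6

```text
time_s: 12.75
tcp_pos: [596.1, -25.6, 50.3]
eef_rot: [180.0, -0.0, 78.2]
contact_force: [0.6, 0.5, 1.1]
gripper_width: 73.7
gripper_force: 0.0
```

>>> play_rows --pt "0 0 0.01 0 0 0" --pt "0 0 0.03 0 0 0" --pt "0 0 0.04 0 0 0" --pt "0 0 0.04 0 0 0" --pt "0 0 0.03 0 0 0"

```text
time_s: 13.25
tcp_pos: [597.0, -25.8, 204.3]
eef_rot: [179.8, 0.0, 78.2]
contact_force: [0.1, -0.1, 0.1]
gripper_width: 73.7
gripper_force: 0.0
```

>>> play_rows --pt "-0.0218 -0.0282 0 0 0 0" --pt "-0.0218 -0.0282 0 0 0 0" --pt "-0.0218 -0.0282 0 0 0 0" --pt "-0.0218 -0.0282 0 0 0 0" --pt "-0.0218 -0.0282 0 0 0 0" --fingers -1

```text
time_s: 13.75
tcp_pos: [486.3, -167.7, 201.3]
eef_rot: [179.9, 0.0, 78.2]
contact_force: [0.7, -0.3, 0.5]
gripper_width: 91.9
gripper_force: 0.0
```

>>> play_rows --pt "-0.0218 -0.0282 0 0 0 0" --pt "-0.0218 -0.0282 0 0 0 0" --pt "-0.0218 -0.0282 0 0 0 0" --pt "0 0 0 0 0 0" --pt "0 0 0 0 0 0"

```text
time_s: 14.25
tcp_pos: [421.7, -251.6, 201.1]
eef_rot: [179.9, 0.0, 78.1]
contact_force: [1.1, 0.2, 0.7]
gripper_width: 92.2
gripper_force: 0.0
```

>>> play_rows --pt "0 0 0 0 0 0" --pt "0 0 0 0 0 0" --pt "0 0 0 0 0 0" --pt "0 0 0 0 0 0" --pt "0 0 0 0 0 0"

```text
time_s: 14.75
tcp_pos: [421.9, -250.9, 200.3]
eef_rot: [-180.0, -0.0, 78.3]
contact_force: [1.0, 0.4, 0.1]
gripper_width: 91.6
gripper_force: 0.0
```

Run:
```python
from h import *
s=manip.get_state();print(s["tcp_pos"])
im,d=cap("top");np.savez("top2.npz",im=im,d=d);P=cloud("top",d);q=rk(P)
print("broad",lid(q,70,80,0,-88,30),"mid",lid(q,82,95,0,-26,32))
t=P[(P[...,2]>82)&(P[...,2]<97)&(abs(P[...,0]-422)<40)&(abs(P[...,1]+251)<40)];print("thin visible",len(t), t.mean(0) if len(t) else 0)
im,d=cap("wrist");cv2.imwrite("pics/w2.png",im)
g=cv2.cvtColor(im,cv2.COLOR_BGR2HSV);m=((g[...,1]<40)&(g[...,2]>90)&(g[...,2]<190)).astype(np.uint8)
n,l,st,ce=cv2.connectedComponentsWithStats(m[130:250,260:390])
print([(st[i].tolist(),(ce[i]+[260,130]).round(1).tolist()) for i in range(1,n) if st[i][4]>200])
```

```text
[ 421.87997539 -250.92564118  200.33129056]
broad (459, array([ -1.5, -87.8]), 26.6, array([ -1.6, -88.1,  73.8])) mid (368, array([ -1.7, -26.4]), 23.8, array([ -2.1, -26.4,  85.6]))
thin visible 288 [ 422.15979976 -250.87991622   87.41123202]
[([0, 0, 130, 120, 14431], [326.6, 188.9])]
```

View pics/w2.png

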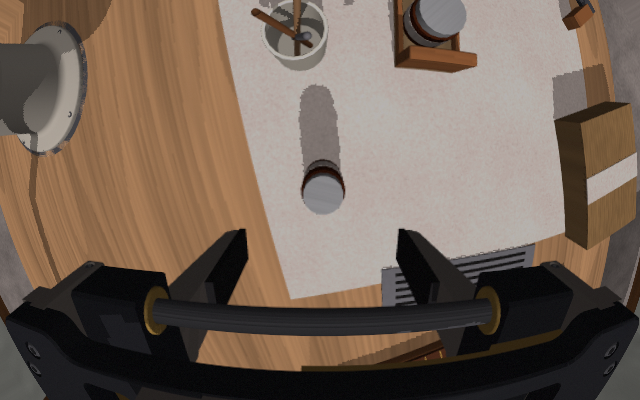

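The thin jar's lid is centred at (323,192), and the mid jar stands at rack y ≈ -26. Grasping the thin jar.

>>> play_rows --pt "0 0 -0.036 0 0 0" --pt "0 0 -0.036 0 0 0" --pt "0 0 -0.036 0 0 0" --pt "0 0 -0.03 0 0 0" --pt "0 0 -0.014 0 0 0"

```text
time_s: 15.35
tcp_pos: [420.0, -249.6, 45.3]
eef_rot: [-179.8, -0.2, 78.2]
contact_force: [-1.1, 0.7, -1.0]
gripper_width: 91.8
gripper_force: 0.0
```

>>> play_rows --pt "0 0 0 0 0 0" --pt "0 0 0 0 0 0" --pt "0 0 0 0 0 0" --pt "0 0 0 0 0 0" --pt "0 0 0 0 0 0" --fingers 1 --newtons 25

```text
time_s: 15.85
tcp_pos: [422.2, -251.8, 49.3]
eef_rot: [179.9, 0.1, 78.2]
contact_force: [0.2, -0.3, -0.0]
gripper_width: 53.9
gripper_force: 0.0
```

>>> play_rows --pt "0 0 0 0 0 0" --pt "0 0 0 0 0 0" --pt "0 0 0 0 0 0" --pt "0 0 0 0 0 0" --pt "0 0 0 0 0 0"

```text
time_s: 16.35
tcp_pos: [422.2, -251.6, 48.9]
eef_rot: [179.9, 0.0, 78.2]
contact_force: [1.1, 0.5, 4.2]
gripper_width: 45.6
gripper_force: 25.0
```

>>> play_rows --pt "0 0 0.01 0 0 0" --pt "0 0 0.02 0 0 0" --pt "0 0 0.03 0 0 0" --pt "0 0 0.03 0 0 0" --pt "0 0 0.022 0 0 0"

```text
time_s: 16.85
tcp_pos: [421.4, -251.0, 161.9]
eef_rot: [-180.0, -0.0, 78.2]
contact_force: [0.1, 0.1, -2.1]
gripper_width: 45.2
gripper_force: 25.0
```

>>> play_rows --pt "0.0185 0.0279 0 0 0 0" --pt "0.0185 0.0279 0 0 0 0" --pt "0.0185 0.0279 0 0 0 0" --pt "0.0185 0.0279 0 0 0 0" --pt "0.0185 0.0279 0 0 0 0"

```text
time_s: 17.35
tcp_pos: [513.8, -110.1, 159.8]
eef_rot: [-179.9, -0.0, 78.2]
contact_force: [0.7, 0.1, -2.8]
gripper_width: 45.3
gripper_force: 25.0
```

>>> play_rows --pt "0.0185 0.0279 0 0 0 0" --pt "0.0185 0.0279 0 0 0 0" --pt "0.0185 0.0279 0 0 0 0" --pt "0.0185 0.0279 0 0 0 0" --pt "0.0185 0.0279 0 0 0 0"

```text
time_s: 17.85
tcp_pos: [606.2, 29.1, 159.6]
eef_rot: [-179.8, 0.0, 78.2]
contact_force: [0.9, -1.0, -2.3]
gripper_width: 45.5
gripper_force: 25.0
```

>>> play_rows --pt "0 0 0 0 0 0" --pt "0 0 0 0 0 0" --pt "0 0 0 0 0 0" --pt "0 0 0 0 0 0" --pt "0 0 0 0 0 0"

```text
time_s: 18.35
tcp_pos: [606.3, 26.9, 160.4]
eef_rot: [-180.0, 0.0, 78.2]
contact_force: [-0.1, -0.5, -2.3]
gripper_width: 45.6
gripper_force: 25.0
```

Run:
```python
from h import *
s=manip.get_state();im,d=cap("scene");print(rk(s["tcp_pos"]))
q=rk(cloud("scene",d))
print("held",lid(q,195,206,0,29,28),"mid",lid(q,82,92,0,-26,28))
```

```text
[ -1.6818444   28.1497196  160.43654774]
held (302, array([-0.1, 28.9]), 27.8, array([ -3.2,  30.6, 199.8])) mid (170, array([ -2. , -27.3]), 24.8, array([  6.8, -28.9,  86.2]))
```

>>> play_rows --pt "0 0 -0.03 0 0 0" --pt "0 0 -0.03 0 0 0" --pt "0 0 -0.025 0 0 0" --pt "0 0 -0.01 0 0 0" --pt "0 0 -0.002 0 0 0"

```text
time_s: 18.9
tcp_pos: [605.6, 27.7, 62.2]
eef_rot: [-179.8, 0.0, 78.2]
contact_force: [-0.5, -0.3, -2.0]
gripper_width: 45.0
gripper_force: 25.0
```

>>> play_rows --pt "0 0 -0.001 0 0 0" --pt "0 0 -0.001 0 0 0" --pt "0 0 0 0 0 0" --pt "0 0 0 0 0 0" --pt "0 0 0 0 0 0"

```text
time_s: 19.4
tcp_pos: [607.0, 27.7, 61.9]
eef_rot: [179.9, -0.0, 78.2]
contact_force: [0.4, -0.9, -2.1]
gripper_width: 45.4
gripper_force: 25.0
```

>>> play_rows --pt "0 0 -0.0005 0 0 0" --pt "0 0 -0.0005 0 0 0" --pt "0 0 0 0 0 0" --pt "0 0 0 0 0 0" --pt "0 0 0 0 0 0"

```text
time_s: 19.9
tcp_pos: [606.7, 27.7, 60.4]
eef_rot: [-180.0, -0.0, 78.2]
contact_force: [-0.0, 0.3, -2.8]
gripper_width: 45.3
gripper_force: 25.0
```

>>> play_rows --pt "0 0 -0.0005 0 0 0" --pt "0 0 -0.0005 0 0 0" --pt "0 0 0 0 0 0" --pt "0 0 0 0 0 0" --pt "0 0 0 0 0 0"

```text
time_s: 20.4
tcp_pos: [606.7, 27.8, 59.4]
eef_rot: [180.0, -0.0, 78.2]
contact_force: [-0.7, 0.3, -3.0]
gripper_width: 45.2
gripper_force: 25.0
```

>>> play_rows --pt "0 0 -0.0004 0 0 0" --pt "0 0 -0.0003 0 0 0" --pt "0 0 0 0 0 0" --pt "0 0 0 0 0 0" --pt "0 0 0 0 0 0"

```text
time_s: 20.9
tcp_pos: [606.8, 27.8, 59.0]
eef_rot: [180.0, -0.0, 78.2]
contact_force: [0.0, 1.0, -0.3]
gripper_width: 45.2
gripper_force: 25.0
```

>>> play_rows --pt "0 0 -0.0004 0 0 0" --pt "0 0 -0.0003 0 0 0" --pt "0 0 0 0 0 0" --pt "0 0 0 0 0 0" --pt "0 0 0 0 0 0"

```text
time_s: 21.4
tcp_pos: [607.0, 27.8, 58.9]
eef_rot: [180.0, -0.0, 78.2]
contact_force: [-2.7, 0.9, 5.3]
gripper_width: 45.2
gripper_force: 25.0
```

>>> play_rows --pt "0 0 0 0 0 0" --pt "0 0 0 0 0 0" --pt "0 0 0 0 0 0" --pt "0 0 0 0 0 0" --pt "0 0 0 0 0 0" --fingers -0.6

```text
time_s: 21.9
tcp_pos: [606.6, 27.8, 57.8]
eef_rot: [-180.0, 0.0, 78.2]
contact_force: [-0.1, 0.4, -0.4]
gripper_width: 73.4
gripper_force: 0.0
```

>>> play_rows --pt "0 0 0.01 0 0 0" --pt "0 0 0.03 0 0 0" --pt "0 0 0.04 0 0 0" --pt "0 0 0.04 0 0 0" --pt "0 0 0.02 0 0 0"

```text
time_s: 22.4
tcp_pos: [608.7, 27.5, 203.5]
eef_rot: [179.6, -0.0, 78.2]
contact_force: [0.3, 0.5, 0.4]
gripper_width: 73.5
gripper_force: 0.0
```

>>> play_rows --pt "0.0065 0.03 0 0 0 0" --pt "0.0065 0.03 0 0 0 0" --pt "0.0064 0.028 0 0 0 0" --pt "0 0 0 0 0 0" --pt "0 0 0 0 0 0" --fingers 1

```text
time_s: 22.9
tcp_pos: [626.1, 115.8, 198.5]
eef_rot: [180.0, 0.0, 78.3]
contact_force: [0.1, -0.1, 0.3]
gripper_width: 35.6
gripper_force: 0.0
```

>>> play_rows --pt "0 0 0 0 0 0" --pt "0 0 0 0 0 0" --pt "0 0 0 0 0 0" --pt "0 0 0 0 0 0" --pt "0 0 0 0 0 0"

```text
time_s: 23.4
tcp_pos: [626.1, 115.4, 198.1]
eef_rot: [180.0, 0.0, 78.2]
contact_force: [0.0, 0.2, -0.8]
gripper_width: 0.5
gripper_force: 0.0
```

Run:
```python
from h import *
s=manip.get_state();print(rk(s["tcp_pos"]),s["gripper_width"])
im,d=cap("scene");q=rk(cloud("scene",d))
cv2.imwrite("pics/s3.png",cv2.resize(im[90:330,180:420],None,fx=2.4,fy=2.4))
k=q[(q[...,2]>60)&(q[...,2]<78)&(q[...,1]>65)&(q[...,1]<105)&(abs(q[...,0])<35)];print("keeper",len(k),np.percentile(k[:,1],[1,50,99]) if len(k) else 0)
im,d=cap("top");q=rk(cloud("top",d))
print("broad",lid(q,70,80,0,-88,30),"mid",lid(q,82,95,0,-26,28),"thin",lid(q,94,106,0,29,28))
```

```text
[ -0.41055778 118.83222823 198.05778364] 0.5007048963211672
keeper 299 [80.9641539  92.51603065 95.4773212 ]
broad (457, array([ -1.5, -87.9]), 26.7, array([ -1.4, -88.3,  73.7])) mid (367, array([ -1.7, -26.4]), 23.8, array([ -2.1, -26.5,  85.7])) thin (262, array([-1.6, 28.4]), 20.0, array([-2.1, 28.8, 97.8]))
```

View pics/s3.png

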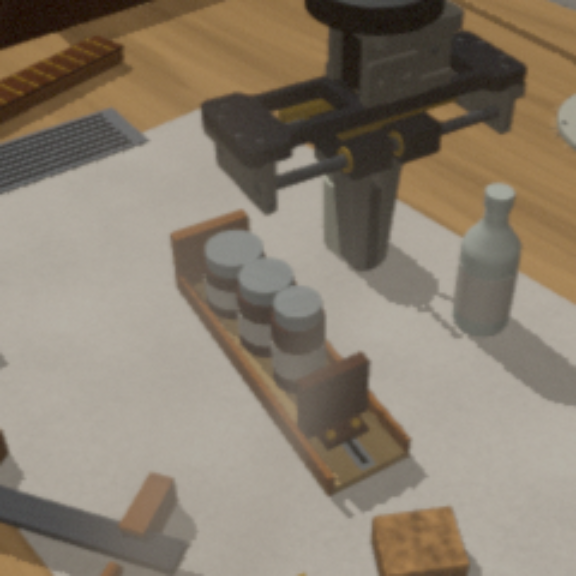

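The three jars stand upright in order, at crop (235,270), (265,305) and (298,335), with the keeper behind at (335,395). Next I go down behind the keeper and push it up.

>>> play_rows --pt "0 0 -0.032 0 0 0" --pt "0 0 -0.032 0 0 0" --pt "0 0 -0.032 0 0 0" --pt "0 0 -0.028 0 0 0" --pt "0 0 -0.012 0 0 0"

```text
time_s: 24.0
tcp_pos: [623.8, 115.7, 58.6]
eef_rot: [-179.7, 0.1, 78.2]
contact_force: [-1.5, -0.3, -0.2]
gripper_width: 0.3
gripper_force: 0.0
```

>>> play_rows --pt "-0.001 -0.0049 0 0 0 0" --pt "-0.001 -0.0049 0 0 0 0" --pt "-0.001 -0.0049 0 0 0 0" --pt "-0.001 -0.0049 0 0 0 0" --pt "-0.001 -0.0049 0 0 0 0"

```text
time_s: 24.5
tcp_pos: [622.3, 91.0, 63.6]
eef_rot: [179.8, -0.1, 78.2]
contact_force: [1.6, 1.0, 0.8]
gripper_width: 0.2
gripper_force: 0.8
```

>>> play_rows --pt "-0.001 -0.0039 0 0 0 0" --pt "-0.001 -0.0039 0 0 0 0" --pt "-0.0008 -0.0039 0 0 0 0" --pt "-0.0008 -0.0039 0 0 0 0" --pt "-0.0008 -0.0039 0 0 0 0"

```text
time_s: 25.0
tcp_pos: [616.6, 71.6, 62.0]
eef_rot: [-180.0, -0.0, 78.2]
contact_force: [0.5, 3.5, 2.1]
gripper_width: 0.4
gripper_force: 2.1
```

>>> play_rows --pt "-0.0006 -0.003 0 0 0 0" --pt "-0.0006 -0.003 0 0 0 0" --pt "-0.0006 -0.003 0 0 0 0" --pt "-0.0006 -0.003 0 0 0 0" --pt "-0.0006 -0.003 0 0 0 0"

```text
time_s: 25.5
tcp_pos: [613.7, 57.9, 62.0]
eef_rot: [-180.0, -0.1, 78.2]
contact_force: [1.1, 7.1, 1.3]
gripper_width: 0.3
gripper_force: 3.5
```

>>> play_rows --pt "-0.0002 -0.001 0 0 0 0" --pt "-0.0002 -0.001 0 0 0 0" --pt "0 0 0 0 0 0" --pt "0 0 0 0 0 0" --pt "0 0 0 0 0 0"

```text
time_s: 26.0
tcp_pos: [613.3, 55.8, 62.0]
eef_rot: [-180.0, -0.1, 78.2]
contact_force: [2.4, 5.7, 1.6]
gripper_width: 0.7
gripper_force: 3.1
```

>>> play_rows --pt "-0.0002 -0.001 0 0 0 0" --pt "-0.0001 -0.0005 0 0 0 0" --pt "-0.0001 -0.0005 0 0 0 0" --pt "0 0 0 0 0 0" --pt "0 0 0 0 0 0"

```text
time_s: 26.5
tcp_pos: [612.9, 54.0, 62.0]
eef_rot: [-180.0, -0.1, 78.2]
contact_force: [2.2, 5.9, 0.6]
gripper_width: 0.7
gripper_force: 3.3
```

>>> play_rows --pt "-0.0002 -0.001 0 0 0 0" --pt "0 0 0 0 0 0" --pt "-0.0001 -0.0005 0 0 0 0" --pt "0 0 0 0 0 0" --pt "0 0 0 0 0 0"

```text
time_s: 27.0
tcp_pos: [612.6, 52.5, 62.0]
eef_rot: [-180.0, -0.1, 78.2]
contact_force: [1.4, 6.7, 0.8]
gripper_width: 0.9
gripper_force: 3.4
```

>>> play_rows --pt "-0.0002 -0.001 0 0 0 0" --pt "0 0 0 0 0 0" --pt "0 0 0 0 0 0" --pt "0 0 0 0 0 0" --pt "0 0 0 0 0 0"

```text
time_s: 27.5
tcp_pos: [612.4, 51.4, 62.0]
eef_rot: [-180.0, -0.1, 78.2]
contact_force: [1.5, 6.5, 0.5]
gripper_width: 0.1
gripper_force: 3.3
```

Run:
```python
from h import *
s=manip.get_state();print(rk(s["tcp_pos"]),s["contact_force"])
for n in("scene","top"):
    im,d=cap(n);q=rk(cloud(n,d))
    k=q[(q[...,2]>64)&(q[...,2]<76)&(q[...,1]>22)&(q[...,1]<60)&(q[...,0]>22)&(q[...,0]<34)];print(n,"keeper",len(k),np.percentile(k[:,1],[2,50,98]).round(1) if len(k) else 0)
    print("broad",lid(q,70,80,0,-98,30),"mid",lid(q,82,95,0,-41,28),"thin",lid(q,94,106,0,8,28))
```

```text
[-0.71134874 53.39255094 62.03741245] [1.46585516 6.48715456 0.51590598]
scene keeper 42 [30.8 40.  44.1]
broad 15 mid (52, array([  1.3, -41.7]), 21.1, array([  3.5, -28.9,  86.3])) thin (68, array([2.8, 7.4]), 19.4, array([ 7.9, 11.5, 97.8]))
top keeper 0 0
broad (462, array([ -1.4, -98.8]), 26.9, array([ -1.3, -98.8,  73.7])) mid (370, array([ -2.6, -39.3]), 25.9, array([ -2. , -41.8,  85.8])) thin (98, array([-2.6,  1.8]), 18.6, array([-2.1, -2.6, 97.3]))
```

>>> play_rows --pt "-0.0001 -0.0005 0 0 0 0" --pt "0 0 0 0 0 0" --pt "0 0 0 0 0 0" --pt "0 0 0 0 0 0" --pt "0 0 0 0 0 0"

```text
time_s: 28.1
tcp_pos: [612.3, 51.0, 62.0]
eef_rot: [-180.0, -0.1, 78.2]
contact_force: [2.4, 7.3, 1.6]
gripper_width: 0.9
gripper_force: 3.4
```

>>> play_rows --pt "-0.0001 -0.0005 0 0 0 0" --pt "0 0 0 0 0 0" --pt "0 0 0 0 0 0" --pt "0 0 0 0 0 0" --pt "0 0 0 0 0 0"

```text
time_s: 28.6
tcp_pos: [612.3, 50.9, 62.0]
eef_rot: [-180.0, -0.2, 78.2]
contact_force: [1.5, 7.6, 1.3]
gripper_width: 0.3
gripper_force: 4.0
```

>>> play_rows --pt "-0.0001 -0.0005 0 0 0 0" --pt "0 0 0 0 0 0" --pt "0 0 0 0 0 0" --pt "0 0 0 0 0 0" --pt "0 0 0 0 0 0"

```text
time_s: 29.1
tcp_pos: [612.3, 50.8, 62.0]
eef_rot: [-180.0, -0.2, 78.2]
contact_force: [2.0, 9.2, 1.1]
gripper_width: 0.5
gripper_force: 4.7
```

>>> play_rows --pt "-0.0001 -0.0005 0 0 0 0" --pt "0 0 0 0 0 0" --pt "0 0 0 0 0 0" --pt "0 0 0 0 0 0" --pt "0 0 0 0 0 0"

```text
time_s: 29.6
tcp_pos: [612.2, 50.7, 62.1]
eef_rot: [180.0, -0.2, 78.2]
contact_force: [3.2, 10.4, 0.7]
gripper_width: 0.5
gripper_force: 5.4
```

The row is packed: force now rises without motion. I'll push slightly more, then withdraw.

>>> play_rows --pt "-0.0002 -0.001 0 0 0 0" --pt "0 0 0 0 0 0" --pt "0 0 0 0 0 0" --pt "0 0 0 0 0 0" --pt "0 0 0 0 0 0"

```text
time_s: 30.1
tcp_pos: [612.2, 50.6, 62.1]
eef_rot: [180.0, -0.3, 78.2]
contact_force: [3.6, 12.8, 0.5]
gripper_width: 0.6
gripper_force: 6.7
```

>>> play_rows --pt "0.0004 0.002 0 0 0 0" --pt "0.0004 0.002 0 0 0 0" --pt "0.0008 0.004 0 0 0 0" --pt "0.002 0.01 0 0 0 0" --pt "0.001 0.005 0 0 0 0"

```text
time_s: 30.6
tcp_pos: [616.2, 70.8, 61.7]
eef_rot: [-180.0, 0.0, 78.2]
contact_force: [-0.1, 0.1, 0.3]
gripper_width: 0.6
gripper_force: 0.0
```

>>> play_rows --pt "0 0 0.02 0 0 0" --pt "0 0 0.04 0 0 0" --pt "0 0 0.04 0 0 0" --pt "0 0 0.04 0 0 0" --pt "0 0 0 0 0 0"

```text
time_s: 31.1
tcp_pos: [620.3, 70.2, 209.5]
eef_rot: [179.3, -0.1, 78.2]
contact_force: [0.3, 0.7, 1.1]
gripper_width: 0.3
gripper_force: 0.0
```

>>> play_rows --pt "-0.04 0.02 0 0 0 0" --pt "-0.04 0.02 0 0 0 0" --pt "-0.04 0.02 0 0 0 0" --pt "-0.04 0.02 0 0 0 0" --pt "0 0 0 0 0 0"

```text
time_s: 31.6
tcp_pos: [451.5, 152.3, 200.1]
eef_rot: [-179.7, 0.0, 78.4]
contact_force: [0.3, -0.2, -1.0]
gripper_width: 0.6
gripper_force: 0.0
```

Run:
```python
from h import *
s=manip.get_state();print(s["tcp_pos"])
for n in("scene","top"):
    im,d=cap(n);q=rk(cloud(n,d))
    if n=="scene":cv2.imwrite("pics/s4.png",cv2.resize(im[120:320,200:400],None,fx=3,fy=3))
    else:cv2.imwrite("pics/t4.png",cv2.resize(im[130:290,180:480],None,fx=2.6,fy=2.6))
    k=q[(q[...,2]>64)&(q[...,2]<76)&(q[...,1]>22)&(q[...,1]<60)&(abs(q[...,0])<34)];print(n,"keeper",len(k),np.percentile(k[:,1],[2,50,98]).round(1) if len(k) else 0)
    print("broad",lid(q,70,80,0,-100,30),"mid",lid(q,82,95,0,-43,28),"thin",lid(q,94,106,0,7,28))
```

```text
[451.50496666 152.26028224 200.08171069]
scene keeper 272 [23.6 38.7 44.5]
broad (288, array([ -3.2, -99.5]), 28.2, array([  -0.4, -100. ,   74.4])) mid (266, array([ -1.2, -42.6]), 25.1, array([ -0.7, -43.1,  86.4])) thin (230, array([-2.1,  5.9]), 21.0, array([-1.2,  8.4, 98.3]))
top keeper 175 [30.5 37.  44.1]
broad (456, array([ -1.5, -99. ]), 26.8, array([ -1.5, -99.4,  73.8])) mid (371, array([ -1.8, -42.5]), 23.7, array([ -1.9, -42.5,  85.8])) thin (261, array([-1.9,  7.6]), 19.7, array([-2. ,  7.3, 97.7]))
```

View pics/t4.png

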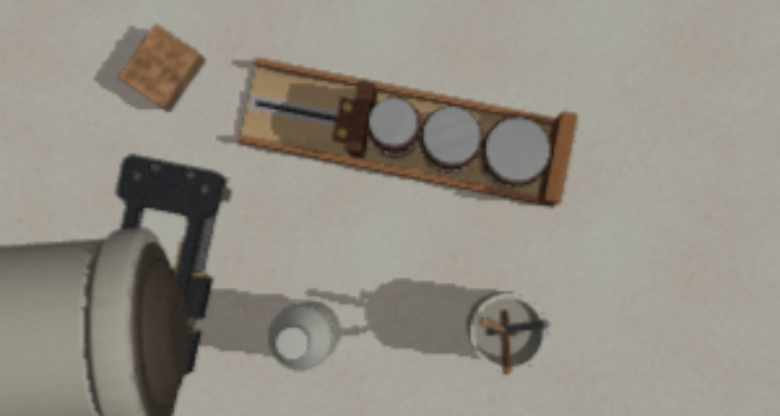

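View pics/s4.png

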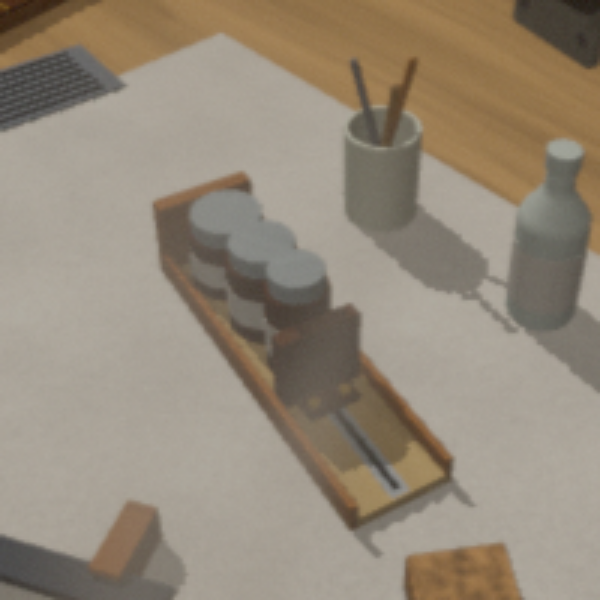

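Both views show the three upright jars packed from broad to thin between the end wall and the keeper, which reads about 30 mm. The bystanders are untouched and the arm is clear. Handing in.

>>> play_rows --pt "0 0 0 0 0 0" --pt "0 0 0 0 0 0" --pt "0 0 0 0 0 0" --pt "0 0 0 0 0 0" --pt "0 0 0 0 0 0"

```text
time_s: 32.2
tcp_pos: [456.7, 150.0, 201.9]
eef_rot: [-180.0, 0.0, 78.2]
contact_force: [-0.3, 0.3, -0.4]
gripper_width: 0.6
gripper_force: 0.0
```

```bash
python3 -c "
from station import manip
print(manip.hand_in())"
```

```text
the job is handed in; nothing more can be done
None
```

I handed the job in at 32 s: by the last camera check the three jars stand upright from broad to thin, packed snug between the end wall and the keeper (about 30 mm), and I saw no sign that the bottle, brush pot or sanding block had moved.

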